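Count to the third bay and push the drive home

TASK

The loose hard drive on the rack's front shelf goes into the third bay counted from the power-unit end of the rack, full and empty bays counting alike. Starting over the first bay at that end, run a closed fingertip along the top of the label rail over the first, second and third bays to count them off; then, without pinching or lifting it, gently push the drive over the shelf and squarely into that third bay until it is fully home against the connector. Take the hand away and leave everything else where it is, including the drive that is already in an end bay.

Things in the scene. Friction and masses are not known exactly. Their poses are not given: they have to be found in the camera images.
- rack: drive rack, fixed: grey steel base plate 300 x 480 x 6 mm (x -170 to +130) with four open bays side by side. Origin on the plate's underside (bench level), mid-row, in the plane of the bay mouths; x into the bays, y along the row, z up. In front of the mouths the plate is a flat rubber-lined shelf, top at z 6 mm, level with the bay floors. Bay centres at y +126, +42, -42, -126 mm
- bay_a (a point): middle of the mouth of the bay at rack y +126 mm, on its floor (z 6 mm). All bays: 78 mm clear between round 6 mm posts at rack x 4 mm, then thin dividers 20 mm high; at x 92 mm a black connector is the hard stop. A drive fully home has its centre at x 42 mm and its outer end at x -8 mm, 8 mm out of the mouth, in front of the rail
- bay_b (a point): middle of the mouth of the bay at rack y +42 mm, on its floor (z 6 mm). As bay_a
- bay_c (a point): middle of the mouth of the bay at rack y -42 mm, on its floor (z 6 mm). As bay_a
- bay_d (a point): middle of the mouth of the bay at rack y -126 mm, on its floor (z 6 mm). As bay_a
- rail_a: label rail over the bay at rack y +126 mm: fixed flat-topped bar, 10 mm wide, 8 mm high, 84 mm long along rack y; the four stretches join flush into one straight continuous rail above the mouths. Origin at the bar's centre, rack (8, +126, 37) mm; top at z 41, underside at z 33 mm; the drive passes beneath
- rail_b: label rail over the bay at rack y +42 mm: fixed flat-topped bar, 10 mm wide, 8 mm high, 84 mm long along rack y; the four stretches join flush into one straight continuous rail above the mouths. Origin at the bar's centre, rack (8, +42, 37) mm; top at z 41, underside at z 33 mm; the drive passes beneath
- rail_c: label rail over the bay at rack y -42 mm: fixed flat-topped bar, 10 mm wide, 8 mm high, 84 mm long along rack y; the four stretches join flush into one straight continuous rail above the mouths. Origin at the bar's centre, rack (8, -42, 37) mm; top at z 41, underside at z 33 mm; the drive passes beneath
- rail_d: label rail over the bay at rack y -126 mm: fixed flat-topped bar, 10 mm wide, 8 mm high, 84 mm long along rack y; the four stretches join flush into one straight continuous rail above the mouths. Origin at the bar's centre, rack (8, -126, 37) mm; top at z 41, underside at z 33 mm; the drive passes beneath
- power_unit: power unit, fixed at one end of the row (either end): bare steel box 110 x 50 mm, 48 mm high, with a rocker switch on its front and black vent slits on top; origin at the centre of its underside, on the rack's plate at rack x 50 mm, y +205 or -205 mm. The bay next to it is the first
- port_box: black port box, fixed at the other end of the row: 110 x 50 mm but only 22 mm high; origin at the centre of its underside
- drive: the loose hard drive: aluminium, white label and round steel hub on top, lying flat; 100 (x) x 70 (y) x 15 mm high, 0.14 to 0.28 kg. Origin at the centre of its underside; x points to its connector end, which faces the bays, turned up to 0.35 rad. Starts on the shelf, centre 75 to 90 mm before the mouths and up to 60 mm either side of mid-row
- other_drive: an identical drive already home in the bay at rack y +126 mm, which is the first or the fourth bay; to be left alone. Origin as for the loose drive
- screw_jar: small clear screw jar with white cap, 30 mm across, 32 mm high, standing on one end of the rack's shelf; origin at the centre of its underside. Bystander
- screwdriver: precision screwdriver 103 mm long, 12 mm thick, lying on the other end of the rack's shelf; origin about mid-length, underside. Bystander
- mouse: black computer mouse 100 x 56 x 31 mm on the bench; origin at the centre of its underside. Bystander
- mug: white mug 80 mm across, 92 mm high; origin at the centre of its underside. Bystander
- air_can: white spray can 66 mm across, 200 mm high; origin at the centre of its underside. Bystander
- parts_tray: small open grey parts tray 120 x 90 x 30 mm; origin at the centre of its underside. Bystander
- poe_injector: black power injector block 110 x 48 x 30 mm; origin at the centre of its underside. Bystander

How it is judged:
On the way, in this order (a step that is already met when the one before it is completed fails the run):
1. a finger touches the top rail over the first bay, at the power-unit end (((y of power_unit in the frame of rack above 0 m and contact force between the fingers and rail_a above 0.3 N) or (y of power_unit in the frame of rack below 0 m and contact force between the fingers and rail_d above 0.3 N))), for 0.05 s.
2. running on, a finger touches the rail over the second bay (((y of power_unit in the frame of rack above 0 m and contact force between the fingers and rail_b above 0.3 N) or (y of power_unit in the frame of rack below 0 m and contact force between the fingers and rail_c above 0.3 N))), for 0.05 s.
3. and then over the third bay (((y of power_unit in the frame of rack above 0 m and contact force between the fingers and rail_c above 0.3 N) or (y of power_unit in the frame of rack below 0 m and contact force between the fingers and rail_b above 0.3 N))), for 0.05 s.
4. the drive has been pushed home into the third bay (x of drive in the frame of rack above 0.037 m and z of drive in the frame of rack below 0.011 m and angle between the x axis of drive and the x axis of rack, either way round below 0.12 rad and ((y of power_unit in the frame of rack above 0 m and y of drive in the frame of rack between -0.054 and -0.03 m) or (y of power_unit in the frame of rack below 0 m and y of drive in the frame of rack between 0.03 and 0.054 m))), for 0.2 s.
At the end, for the whole second after the job is handed in: The loose drive lies flat and at rest in the third bay from the power-unit end: within 5 mm of fully home, within 12 mm of the bay's centre line and 0.12 rad of square, after the rail was touched over bays one, two and three in that order (all of step 4 and linear speed of drive below 0.01 m/s).
It fails at once if the loose drive is lifted more than 8 mm off the shelf or tipped (z of drive in the frame of rack above 0.014 m or angle between drive's own z axis and vertical above 0.25 rad).
It fails at once if the loose drive is shoved or squeezed with more than 35 N (contact force between the fingers and drive above 35 N).
It fails at once if the drive already in the rack is moved more than 8 mm (distance of other_drive from where it was at the start of the episode above 0.008 m).
It fails at once if another loose thing is moved more than 20 mm (distance of any of screw_jar, screwdriver, mouse, mug, air_can, parts_tray, poe_injector from where it was at the start of the episode above 0.02 m).
It also fails if it takes over 72 s, if anything falls off the work surface, if the arm or the gripper's body presses on something with over 40 N, if the wrist force passes 120 N, or if a joint passes its speed limit or range.

ROBOT

A 6-joint arm with a two-finger parallel gripper is mounted at the origin on the work surface. World frame = base frame: x ahead of the robot, y to its left, z up, the work surface at z = 0. Lengths are in m, angles in rad, forces in N, time in s.
With the tool pointing down it reaches from about 0.375 to 0.9 m from the base axis. Payload 3.1 kg.
Tool frame: the origin (TCP) lies on the centre line of the jaws, within the pads' length; the fingertips stand robot.tip_reach ahead of it and the grasp point (between the pads) lies 8 mm behind it (robot.tip_reach is the distance from the TCP to the fingertips, in m); z points along the fingers, y is the line along which they close (so a half turn about z gives the same grasp; the last joint's range is limited). The gripper opens to 87 mm and grips with 3 to 60 N. Pads are 19 mm wide; open, the fingers measure 117 mm over their backs; the gripper's body (75 mm by 190 mm) begins 51 mm behind the grasp point.
Start: joints at [-1.306, 0.527, 1.433, -0, 1.181, -0.178], TCP at [0.268, -0.564, 0.234] pointing down, gripper open.
Joint ranges: [-3.08, 3.08], [-0.75, 2.2], [0.22, 2.44], [-1.43, 4.57], [0, 2.65], [-2.85, 2.85]. Speed limits (rad/s): [2.79, 2.79, 3.14, 3.14, 3.14, 3.14].

INTERFACE

Orientations are given as a unit quaternion [x, y, z, w].
In Python, from rig import robot gives the robot as it stands.
- The arm moves only by the tool jog_arm, never from a script. Its argument "motion" is one flat list of numbers, 7 for each row, row after row: the shift along the tool's x, y, z scaled (see below), then the turn, a rotation vector about the tool's x, y, z scaled (see below), then the gripper's target within -1 to 1 (shut at 1, half-way at 0, fully open at -1). In form: [x, y, z, rx, ry, rz, hand, x, y, z, rx, ry, rz, hand, ...]. A call has 1 to 12 rows; each row shifts and turns the commanded pose from where the row before left it, along the tool's axes as they then stand; what a row does not reach is not made up. The controller multiplies each number of a shift by 4 cm and each number of a turn by 4 degrees. A row lasts 1/8 s, in which the tool goes at most 62.5 mm and 10.7 degrees, less where a joint would pass 70% of its speed; a pose out of reach is approached as far as the arm can. A call with a number of a shift or a turn outside -1 to 1 is refused whole. A call with a gripper value outside its range is refused whole. The fingers move at their own pace and stop on an object; "grip_force" is the grip in N (left out, the last holds). Time passes only in rows, so rows that do not move let the fingers close. It gives the time, the measured TCP pose, the force, the opening and the grip force at its end, in the units of the state.
- robot.get_obs(): the state, without advancing time (a new reading comes with each control period).
- robot.camera(name): name is "scene" or "top"; returns the picture (400x640x3 uint8, blue, green, red); there is no depth.
- robot.calibration(name): a dict with "fx", "fy", "cx", "cy" (pixels), "R" (3x3) and "t" (3): a world point X has camera coordinates R X + t. Camera axes: x right, y down, z forward; pixel columns grow to the right and rows downward; lengths in m; the calibration is good to about 2 mm. A picture is of the moment at which its call begins. calibration takes no time and is no camera call.
- robot.hand_in(): hands the job in; it is judged then, once.
The state is a dict: "time": time; "q": joint angles; "joint_velocities": joint speeds; "joint_torque": joint torques, N m; "position": TCP position; "tool_rot": TCP orientation; "ft_force": force on the tool from outside, world axes, zero at the start; "moment": the same for the moment, N m; "grip_width": finger opening in m; "grip_force": force on a finger pad.
Only numpy, scipy, OpenCV 4.12 (cv2) and the standard library are available. Lean on these libraries where they do the work, as an engineer would, in place of code of your own. Each camera call takes 0.05 s, during which the arm holds its last target. There are 200 camera calls.

## Working session

There is one attempt and no reset: what is moved stays moved. The work goes in short steps, Python scripts to look and compute and a tool call to move; the robot and the scene stay as the last step left them, time stands still between calls to the robot, and variables do not carry over. Pictures are saved under pics/ and viewed, at most 10 in all, crops included, and the job is handed in when it is done.

Besides the shell and the picture viewer there is one more tool, called after ">>>" as name(argument=value, ...), one argument or row to a line, values as JSON. jog_arm: Moves the arm, as the interface text tells. Shifts and turns lie within -1 to 1; 1 stands for 4 cm of shift or 4 degrees of turn. Its arguments: {"type":"object","properties":{"motion":{"type":"array","items":{"type":"number"}},"grip_force":{"type":"number"}},"required":["motion"]}

```bash
mkdir -p pics; ls
python3 - <<'E'
from rig import robot
import cv2
for n in("scene","top"):
    cv2.imwrite(f"pics/{n}0.png",robot.camera(n)); c=robot.calibration(n); print(n,{k:(v if not hasattr(v,'round') else __import__('numpy').round(v,4).tolist()) for k,v in c.items()})
print(robot.tip_reach,robot.get_obs())
E
```

```text
pics
scene {'fx': 462.0851795809011, 'fy': 462.0851795809011, 'cx': 324.3181092730549, 'cy': 194.8150437635334, 'R': [[-0.4513, 0.8924, -0.0015], [0.7733, 0.3903, -0.4998], [-0.4454, -0.2267, -0.8662]], 't': [0.2487, -0.3776, 1.7678]}
top {'fx': 511.1452886398304, 'fy': 511.1452886398304, 'cx': 313.18388174695696, 'cy': 200.63847677912742, 'R': [[-0.0272, -0.9996, -0.0054], [-0.9893, 0.0277, -0.1433], [0.1434, 0.0015, -0.9897]], 't': [0.0103, 0.5256, 1.8808]}
0.011 {'time': 0.1, 'q': array([-1.30549788e+00,  5.28388157e-01,  1.43377222e+00,  2.84509614e-05,
        1.18137725e+00, -1.78462244e-01]), 'joint_velocities': array([ 1.02023821e-03, -3.09418551e-03, -2.95109108e-03,  2.89540240e-04,
        1.19668803e-03, -4.44827969e-05]), 'joint_torque': array([-5.23793369e-04, -4.40984094e+01, -1.77151108e+01,  6.36386708e-02,
        5.34227653e-02, -4.27892883e-05]), 'position': array([ 0.26822405, -0.56382081,  0.23266089]), 'tool_rot': array([ 9.75486107e-01,  2.20058876e-01, -2.90674088e-05, -9.72139053e-04]), 'ft_force': array([-1.33939979, -0.40645095,  0.03378274]), 'moment': array([ 0.04818748, -0.05551979, -0.00948099]), 'grip_force': 0.0, 'grip_width': 0.08712050412557798}
```

View pics/top0.png

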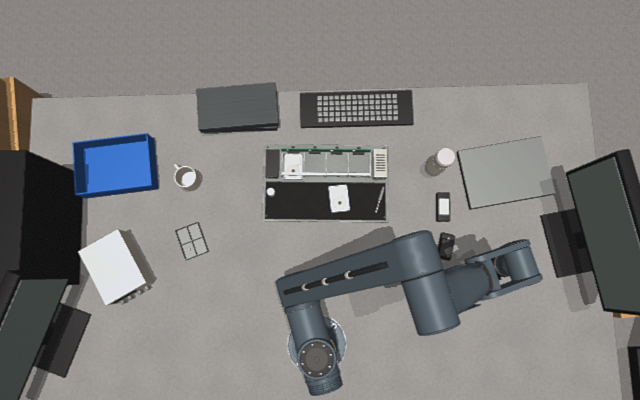

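View pics/scene0.png

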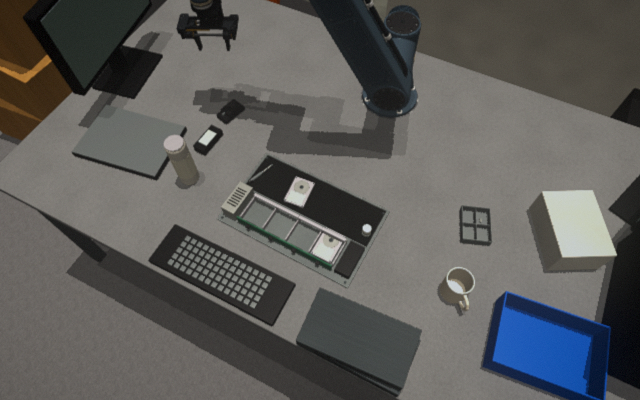

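The top view shows the rack at px (264–388, 147–221), with the vented power unit at the right (380, 163). That is rack −y, so the order is d, c, b, and the target is bay_b. The loose drive is at about (340, 199), the jar at (270, 191) and the screwdriver at (380, 201). The scene view agrees.

Run:
```python
import cv2
a=cv2.imread("pics/top0.png")[140:228,255:395]; cv2.imwrite("pics/c1.png",cv2.resize(a,None,fx=5.6,fy=5.6,interpolation=cv2.INTER_CUBIC))
a=cv2.imread("pics/scene0.png")[150:290,210:395]; cv2.imwrite("pics/c2.png",cv2.resize(a,None,fx=4.2,fy=4.2,interpolation=cv2.INTER_CUBIC))
```

```text
(no output)
```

View pics/c1.png

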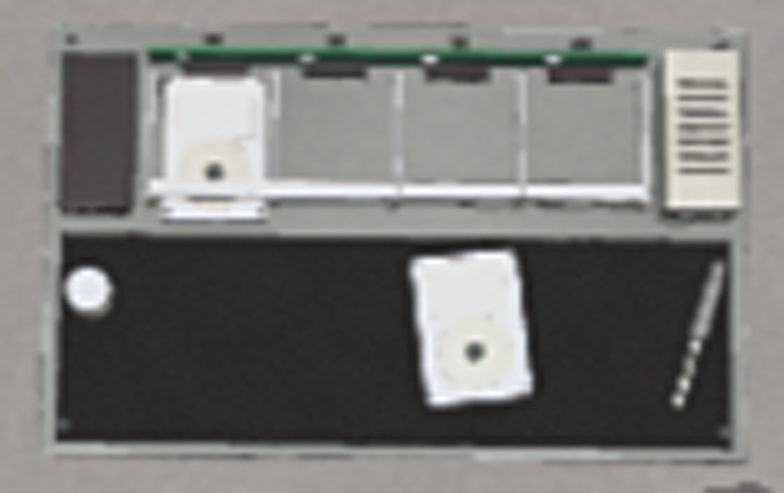

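View pics/c2.png

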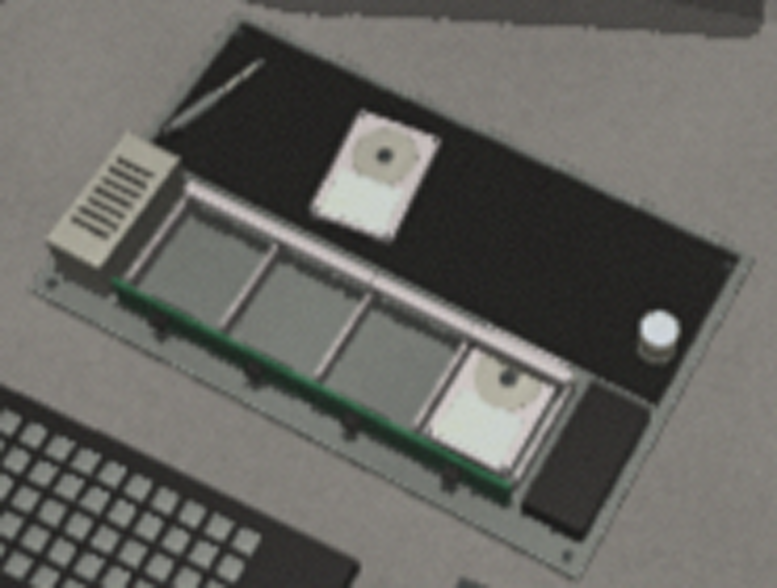

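The crops show the rail as a white strip from crop px (148,189) to (648,192). The drive's corners are near (412,258), (514,250), (532,392) and (430,405). I'll measure these properly with masks.

```bash
cat > h.py <<'E'
import numpy as np,cv2
from rig import robot
def ray(uv,z,n="top"):
    c=robot.calibration(n);R=np.array(c["R"]);t=np.array(c["t"])
    uv=np.atleast_2d(np.asarray(uv,float))
    d=np.c_[(uv[:,0]-c["cx"])/c["fx"],(uv[:,1]-c["cy"])/c["fy"],np.ones(len(uv))]@R
    o=-R.T@t
    return (o+d*((z-o[2])/d[:,2])[:,None])
def blob(im,z,lo,box,n="top",k=0):
    x0,y0,x1,y1=box; s=8
    g=cv2.resize(cv2.cvtColor(im[y0:y1,x0:x1],cv2.COLOR_BGR2GRAY),None,fx=s,fy=s,interpolation=cv2.INTER_CUBIC)
    m=(g>lo).astype(np.uint8)
    c=max(cv2.findContours(m,0,2)[0],key=cv2.contourArea)[:,0]
    uv=(c+.5)/s-.5+[x0,y0]
    return ray(uv,z,n)[:,:2]
def rect(P):
    (c,wh,a)=cv2.minAreaRect((P*1000).astype(np.float32)); return np.round(c,1),np.round(wh,1),round(a,2)
E
python3 - <<'E'
from h import *
t=cv2.imread("pics/top0.png");s=cv2.imread("pics/scene0.png")
f=lambda a:np.array(a)/5.6+[255-.41,140-.41]
g=lambda a:np.array(a)/4.2+[210-.38,150-.38]
for lo in(90,110,130): print("drive",lo,rect(blob(t,.021,lo,(322,182,358,216))))
for lo in(90,110,130): print("driveS",lo,rect(blob(s,.021,lo,(283,174,316,209),"scene")))
# rail
print("rail top",ray(f([[148,189],[648,192]]),.041)[:,:2])
print("rail scene",ray(g([[190,186],[570,378]]),.041,"scene")[:,:2])
print("plate top",ray(f([[50,458],[742,458],[742,30],[62,28]]),.006)[:,:2])
print("rubber top",ray(f([[56,442],[730,443],[732,236],[61,235]]),.006)[:,:2])
print("plate sc",ray(g([[243,20],[752,262],[580,578],[35,290]]),.006,"scene")[:,:2])
print("other",rect(blob(t,.021,150,(284,152,302,172))))
print("jar",ray(f([[88,290]]),.032),"screwdr",ray(f([[720,265],[678,403]]),.012)[:,:2])
x=t[165:185,:,:].max(2)
for u in (290,310,330,350,365): print(u,t[168:182,u].mean(1).round().tolist())
E
```

```text
drive 90 (array([ 535.7, -101. ]), array([105.1,  76.3]), 4.62)
drive 110 (array([ 535.8, -101.1]), array([103.8,  75. ]), 4.53)
drive 130 (array([ 535.8, -101.1]), array([102.8,  73.8]), 4.53)
driveS 90 (array([ 537.3, -101.5]), array([104. ,  72.6]), 4.65)
driveS 110 (array([ 537.2, -101.4]), array([102.3,  71.2]), 4.52)
driveS 130 (array([ 537.1, -101.3]), array([100.8,  69.9]), 4.3)
rail top [[ 0.63285439  0.11440813]
 [ 0.62126181 -0.2224928 ]]
rail scene [[ 0.62107144 -0.21800231]
 [ 0.63519797  0.11520481]]
plate top [[ 0.45610941  0.18646282]
 [ 0.44309488 -0.28212752]
 [ 0.74030035 -0.2963766 ]
 [ 0.75518701  0.17417379]]
rubber top [[ 0.46690132  0.18224657]
 [ 0.45352041 -0.2744951 ]
 [ 0.59583182 -0.28260212]
 [ 0.60948784  0.17688125]]
plate sc [[ 0.44773626 -0.27631003]
 [ 0.4672914   0.19342661]
 [ 0.75773306  0.18308827]
 [ 0.73942026 -0.29142033]]
other (array([680.2,  71. ]), array([68.6, 74.6]), 88.63)
jar [[0.56645452 0.15671233 0.032     ]] screwdr [[ 0.57492862 -0.27262462]
 [ 0.48106091 -0.2397929 ]]
290 [221.0, 222.0, 218.0, 222.0, 227.0, 232.0, 211.0, 125.0, 201.0, 233.0, 238.0, 132.0, 143.0, 134.0]
310 [150.0, 152.0, 151.0, 151.0, 191.0, 231.0, 239.0, 132.0, 124.0, 151.0, 156.0, 155.0, 158.0, 162.0]
330 [157.0, 156.0, 155.0, 154.0, 146.0, 229.0, 241.0, 126.0, 127.0, 156.0, 159.0, 157.0, 160.0, 162.0]
350 [151.0, 150.0, 150.0, 147.0, 136.0, 229.0, 242.0, 131.0, 110.0, 149.0, 156.0, 154.0, 158.0, 159.0]
365 [150.0, 150.0, 148.0, 144.0, 151.0, 229.0, 236.0, 199.0, 102.0, 118.0, 145.0, 151.0, 152.0, 153.0]
```

```bash
cat >> h.py <<'E'
O=np.array([.6200,-.0525]); YAW=-2.1
def rk(p):  # world xy -> rack
    a=np.radians(YAW);return np.array([[np.cos(a),np.sin(a)],[-np.sin(a),np.cos(a)]])@(np.asarray(p)-O)
def wd(p):
    a=np.radians(YAW);return np.array([[np.cos(a),-np.sin(a)],[np.sin(a),np.cos(a)]])@np.asarray(p)+O
def now():
    from scipy.spatial.transform import Rotation as Ro
    o=robot.get_obs();R=Ro.from_quat(o["tool_rot"]).as_matrix()
    return o,o["position"],np.degrees(np.arctan2(R[1,0],R[0,0]))
def plan(x,y,z,yaw_rack,n=None,start=None):
    "rows for target TCP in rack frame (m), yaw relative to rack (deg)"
    o,p,ps=now(); T=np.r_[wd([x,y]),z]; d=T-p; dy=yaw_rack+YAW-ps
    nr=max(np.abs(d[:2]).max()*1.2/.04,abs(d[2])/.04,abs(dy)/4); n=n or int(np.ceil(nr))
    # shift is along the tool axes as they stand before the row's turn
    print("n",n,"tot dyaw",round(dy,2),"rack now",rk(p[:2]).round(4),p[2].round(4),"t",o["time"])
    for i in range(n):
        a=np.radians(ps+dy*i/n); w=d/n
        sx=w[0]*np.cos(a)+w[1]*np.sin(a); sy=w[0]*np.sin(a)-w[1]*np.cos(a)
        print([round(v,2) for v in (sx/.04,sy/.04,-w[2]/.04,0,0,-dy/n/4)])
E
python3 - <<'E'
from h import *
print(ray([[440,157]],.2),ray([[337,185]],.021))
plan(.008,-.126,.232,90,n=18)
E
```

```text
[[ 0.64293083 -0.4487016   0.2       ]] [[ 0.5857144  -0.09637682  0.021     ]]
n 18 tot dyaw 62.48 rack now [-0.3328 -0.5239] 0.2327 t 0.1
[np.float64(0.68), np.float64(-0.27), np.float64(0.0), 0, 0, np.float64(-0.87)]
[np.float64(0.69), np.float64(-0.23), np.float64(0.0), 0, 0, np.float64(-0.87)]
[np.float64(0.7), np.float64(-0.19), np.float64(0.0), 0, 0, np.float64(-0.87)]
[np.float64(0.71), np.float64(-0.14), np.float64(0.0), 0, 0, np.float64(-0.87)]
[np.float64(0.72), np.float64(-0.1), np.float64(0.0), 0, 0, np.float64(-0.87)]
[np.float64(0.73), np.float64(-0.06), np.float64(0.0), 0, 0, np.float64(-0.87)]
[np.float64(0.73), np.float64(-0.01), np.float64(0.0), 0, 0, np.float64(-0.87)]
[np.float64(0.73), np.float64(0.03), np.float64(0.0), 0, 0, np.float64(-0.87)]
[np.float64(0.72), np.float64(0.07), np.float64(0.0), 0, 0, np.float64(-0.87)]
[np.float64(0.72), np.float64(0.12), np.float64(0.0), 0, 0, np.float64(-0.87)]
[np.float64(0.71), np.float64(0.16), np.float64(0.0), 0, 0, np.float64(-0.87)]
[np.float64(0.7), np.float64(0.2), np.float64(0.0), 0, 0, np.float64(-0.87)]
[np.float64(0.68), np.float64(0.25), np.float64(0.0), 0, 0, np.float64(-0.87)]
[np.float64(0.67), np.float64(0.29), np.float64(0.0), 0, 0, np.float64(-0.87)]
[np.float64(0.65), np.float64(0.33), np.float64(0.0), 0, 0, np.float64(-0.87)]
[np.float64(0.63), np.float64(0.37), np.float64(0.0), 0, 0, np.float64(-0.87)]
[np.float64(0.61), np.float64(0.4), np.float64(0.0), 0, 0, np.float64(-0.87)]
[np.float64(0.58), np.float64(0.44), np.float64(0.0), 0, 0, np.float64(-0.87)]
```

>>> jog_arm(
  motion=[0.68, -0.27, 0, 0, 0, -0.87, 1, 0.69, -0.23, 0, 0, 0, -0.87, 1, 0.7, -0.19, 0, 0, 0, -0.87, 1, 0.71, -0.14, 0, 0, 0, -0.87, 1, 0.72, -0.1, 0, 0, 0, -0.87, 1, 0.73, -0.06, 0, 0, 0, -0.87, 1, 0.73, -0.01, 0, 0, 0, -0.87, 1, 0.73, 0.03, 0, 0, 0, -0.87, 1, 0.72, 0.07, 0, 0, 0, -0.87, 1, 0.72, 0.12, 0, 0, 0, -0.87, 1, 0.71, 0.16, 0, 0, 0, -0.87, 1, 0.7, 0.2, 0, 0, 0, -0.87, 1],
  grip_force=10,
)

```text
time: 1.6
position: [0.5053, -0.3063, 0.2331]
tool_rot: [0.832, 0.554, -0.0, -0.0]
ft_force: [-0.2, -0.1, 0.4]
grip_width: 0.0008
grip_force: 0.0
```

>>> jog_arm(
  motion=[0.68, 0.25, 0, 0, 0, -0.87, 1, 0.67, 0.29, 0, 0, 0, -0.87, 1, 0.65, 0.33, 0, 0, 0, -0.87, 1, 0.63, 0.37, 0, 0, 0, -0.87, 1, 0.61, 0.4, 0, 0, 0, -0.87, 1, 0.58, 0.44, 0, 0, 0, -0.87, 1, 0, 0, 0.9, 0, 0, 0, 1, 0, 0, 0.9, 0, 0, 0, 1, 0, 0, 0.9, 0, 0, 0, 1, 0, 0, 0, 0, 0, 0, 1, 0, 0, 0, 0, 0, 0, 1],
)

```text
time: 2.98
position: [0.6242, -0.179, 0.1264]
tool_rot: [0.719, 0.695, 0.0, 0.001]
ft_force: [-0.2, -0.6, 0.3]
grip_width: 0.0007
grip_force: 0.0
```

Run:
```python
from h import *
plan(.008,-.126,.06,90,n=3)
print(now()[0]["ft_force"])
cv2.imwrite("pics/top1.png",cv2.resize(robot.camera("top")[130:230,240:400],None,fx=5,fy=5,interpolation=cv2.INTER_CUBIC))
```

```text
n 3 tot dyaw -0.17 rack now [ 0.0088 -0.1262] 0.1264 t 2.975
[np.float64(0.0), np.float64(-0.01), np.float64(0.55), 0, 0, np.float64(0.01)]
[np.float64(0.0), np.float64(-0.01), np.float64(0.55), 0, 0, np.float64(0.01)]
[np.float64(0.0), np.float64(-0.01), np.float64(0.55), 0, 0, np.float64(0.01)]
[-0.23212293 -0.58408293  0.31762287]
```

>>> jog_arm(
  motion=[0, 0, 0.85, 0, 0, 0, 1, 0, 0, 0.85, 0, 0, 0, 1, 0, 0, 0, 0, 0, 0, 1, 0, 0, 0.05, 0, 0, 0, 1, 0, 0, 0.05, 0, 0, 0, 1, 0, 0, 0, 0, 0, 0, 1],
)

```text
time: 3.78
position: [0.6242, -0.1789, 0.0547]
tool_rot: [0.719, 0.695, 0.0, 0.001]
ft_force: [0.7, -0.8, 0.3]
grip_width: 0.0009
grip_force: 0.0
```

Run:
```python
from h import *
print(now())
```

```text
({'time': 3.775, 'q': array([-4.50981807e-01,  7.84550065e-01,  1.49309994e+00,  1.71790099e-05,
        8.61965798e-01, -4.17320570e-01]), 'joint_velocities': array([-0.00023383,  0.00309782,  0.00366038,  0.00036492, -0.00110938,
        0.00128123]), 'joint_torque': array([-2.23178492e-02, -4.92992914e+01, -1.24446908e+01,  4.11348219e-02,
        4.50485211e-02,  2.97549514e-04]), 'position': array([ 0.62417634, -0.17893281,  0.05471976]), 'tool_rot': array([7.18910646e-01, 6.95101795e-01, 3.46213471e-04, 9.25829581e-04]), 'ft_force': array([ 0.68051831, -0.76742857,  0.26650508]), 'moment': array([-0.00284534, -0.08060317, -0.03001502]), 'grip_force': 0.0, 'grip_width': 0.00092111368101452}, array([ 0.62417634, -0.17893281,  0.05471976]), np.float64(88.07067223504455))
```

>>> jog_arm(
  motion=[0, 0, 0.04, 0, 0, 0, 1, 0, 0, 0.03, 0, 0, 0, 1, 0, 0, 0, 0, 0, 0, 1],
)

```text
time: 4.15
position: [0.6239, -0.1788, 0.0524]
tool_rot: [0.719, 0.695, 0.0, 0.001]
ft_force: [-2.3, 1.9, 7.7]
grip_width: 0.0004
grip_force: 4.0
```

>>> jog_arm(
  motion=[0, 0, 0.025, 0, 0, 0, 1, 0, 0, 0, 0, 0, 0, 1],
)

```text
time: 4.4
position: [0.6239, -0.1788, 0.0524]
tool_rot: [0.719, 0.695, 0.0, 0.001]
ft_force: [-2.8, 1.0, 12.5]
grip_width: 0.0007
grip_force: 6.4
```

>>> jog_arm(
  motion=[0.35, 0, 0, 0, 0, 0, 1, 0.35, 0, 0, 0, 0, 0, 1, 0.35, 0, 0, 0, 0, 0, 1, 0.35, 0, 0, 0, 0, 0, 1, 0.35, 0, 0, 0, 0, 0, 1, 0.35, 0, 0, 0, 0, 0, 1, 0, 0, 0, 0, 0, 0, 1],
)

```text
time: 5.28
position: [0.6295, -0.0957, 0.0524]
tool_rot: [0.719, 0.695, 0.001, 0.004]
ft_force: [1.4, -1.1, 8.5]
grip_width: 0.0005
grip_force: 4.4
```

>>> jog_arm(
  motion=[0.35, 0, 0.01, 0, 0, 0, 1, 0.35, 0, 0, 0, 0, 0, 1, 0.35, 0, 0.01, 0, 0, 0, 1, 0.35, 0, 0, 0, 0, 0, 1, 0.35, 0, 0, 0, 0, 0, 1, 0.35, 0, 0, 0, 0, 0, 1, 0, 0, 0, 0, 0, 0, 1],
)

```text
time: 6.15
position: [0.6334, -0.0124, 0.0524]
tool_rot: [0.718, 0.696, 0.002, 0.005]
ft_force: [0.8, -2.9, 12.0]
grip_width: 0.0003
grip_force: 5.8
```

>>> jog_arm(
  motion=[0, 0, -0.5, 0, 0, 0, 1, 0, 0, -0.8, 0, 0, 0, 1, 0, 0, 0, 0, 0, 0, -0.26],
)

```text
time: 6.52
position: [0.631, -0.0109, 0.1039]
tool_rot: [0.719, 0.695, 0.002, 0.002]
ft_force: [-0.6, 1.1, 0.3]
grip_width: 0.005
grip_force: 0.0
```

Run:
```python
from h import *
plan(-.082,-.120,.10,90)
print(now()[0]["ft_force"])
```

```text
n 5 tot dyaw -0.17 rack now [0.0094 0.042 ] 0.1039 t 6.525
[np.float64(-0.81), np.float64(-0.46), np.float64(0.02), 0, 0, np.float64(0.01)]
[np.float64(-0.81), np.float64(-0.46), np.float64(0.02), 0, 0, np.float64(0.01)]
[np.float64(-0.81), np.float64(-0.46), np.float64(0.02), 0, 0, np.float64(0.01)]
[np.float64(-0.81), np.float64(-0.46), np.float64(0.02), 0, 0, np.float64(0.01)]
[np.float64(-0.81), np.float64(-0.46), np.float64(0.02), 0, 0, np.float64(0.01)]
[-0.63984443  1.12022388  0.34966024]
```

>>> jog_arm(
  motion=[-0.81, -0.46, 0.02, 0, 0, 0.01, -0.26, -0.81, -0.46, 0.02, 0, 0, 0.01, -0.26, -0.81, -0.46, 0.02, 0, 0, 0.01, -0.26, -0.81, -0.46, 0.02, 0, 0, 0.01, -0.26, -0.81, -0.46, 0.02, 0, 0, 0, -0.26, 0, 0, 0.5, 0, 0, 0, -0.26, 0, 0, 0.5, 0, 0, 0, -0.26, 0, 0, 0, 0, 0, 0, -0.26],
)

```text
time: 7.52
position: [0.5297, -0.1686, 0.0551]
tool_rot: [0.72, 0.694, -0.001, -0.003]
ft_force: [-0.3, -0.3, 0.0]
grip_width: 0.0546
grip_force: 0.0
```

Run:
```python
from h import *
plan(-.082,-.120,.022,90,n=2)
cv2.imwrite("pics/sc2.png",cv2.resize(robot.camera("scene")[130:270,200:400],None,fx=4,fy=4,interpolation=cv2.INTER_CUBIC))
```

```text
n 2 tot dyaw 0.02 rack now [-0.086  -0.1193] 0.0551 t 7.525
[np.float64(-0.01), np.float64(0.05), np.float64(0.41), 0, 0, np.float64(-0.0)]
[np.float64(-0.01), np.float64(0.05), np.float64(0.41), 0, 0, np.float64(-0.0)]
```

View pics/sc2.png

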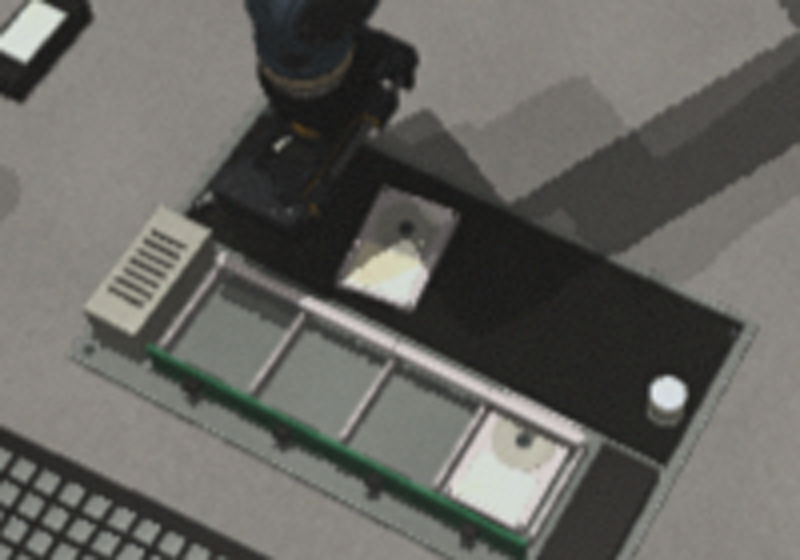

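The drive still lies undisturbed at crop (400, 247), and the hand is clear beside it. Next I lower the hand and push sideways.

>>> jog_arm(
  motion=[0, 0.05, 0.41, 0, 0, 0, -0.26, 0, 0.05, 0.4, 0, 0, 0, -0.26, 0, 0, 0, 0, 0, 0, -0.26, 0.15, 0, 0, 0, 0, 0, -0.26, 0.15, 0, 0, 0, 0, 0, -0.26, 0.15, 0, 0, 0, 0, 0, -0.26, 0.15, 0, 0, 0, 0, 0, -0.26, 0.15, 0, 0, 0, 0, 0, -0.26, 0.15, 0, 0, 0, 0, 0, -0.26],
)

```text
time: 8.7
position: [0.5373, -0.1335, 0.0248]
tool_rot: [0.72, 0.694, 0.0, 0.001]
ft_force: [-0.0, -1.6, 0.7]
grip_width: 0.0548
grip_force: 0.9
```

>>> jog_arm(
  motion=[0.15, 0, 0, 0, 0, 0, -0.26, 0.15, 0, 0, 0, 0, 0, -0.26, 0.15, 0, 0, 0, 0, 0, -0.26, 0.15, 0, 0, 0, 0, 0, -0.26, 0, 0, 0, 0, 0, 0, -0.26],
)

```text
time: 9.32
position: [0.5373, -0.1086, 0.0244]
tool_rot: [0.72, 0.694, -0.0, -0.001]
ft_force: [0.7, -0.3, 0.2]
grip_width: 0.0549
grip_force: 0.0
```

Run:
```python
from h import *
plan(-.082,-.0025,.022,90)
```

```text
n 2 tot dyaw -0.02 rack now [-0.0805 -0.0591] 0.0244 t 9.325
[np.float64(0.71), np.float64(-0.02), np.float64(0.03), 0, 0, np.float64(0.0)]
[np.float64(0.71), np.float64(-0.02), np.float64(0.03), 0, 0, np.float64(0.0)]
```

>>> jog_arm(
  motion=[0.15, 0, 0, 0, 0, 0, -0.26, 0.15, 0, 0, 0, 0, 0, -0.26, 0.15, 0, 0, 0, 0, 0, -0.26, 0.15, 0, 0, 0, 0, 0, -0.26, 0.15, 0, 0, 0, 0, 0, -0.26, 0.15, 0, 0, 0, 0, 0, -0.26, 0.15, 0, 0, 0, 0, 0, -0.26, 0.15, 0, 0, 0, 0, 0, -0.26, 0, 0, 0, 0, 0, 0, -0.26],
)

```text
time: 10.45
position: [0.5394, -0.061, 0.0246]
tool_rot: [0.72, 0.694, 0.0, -0.0]
ft_force: [0.6, -0.9, 0.4]
grip_width: 0.0548
grip_force: 0.0
```

Run:
```python
from h import *
plan(-.082,-.0025,.022,90)
im=robot.camera("scene");cv2.imwrite("pics/s3.png",im)
cv2.imwrite("pics/sc3.png",cv2.resize(im[130:270,200:400],None,fx=4,fy=4,interpolation=cv2.INTER_CUBIC))
```

```text
n 1 tot dyaw -0.04 rack now [-0.0802 -0.0114] 0.0246 t 10.45
[np.float64(0.22), np.float64(-0.04), np.float64(0.06), 0, 0, np.float64(0.01)]
```

View pics/sc3.png

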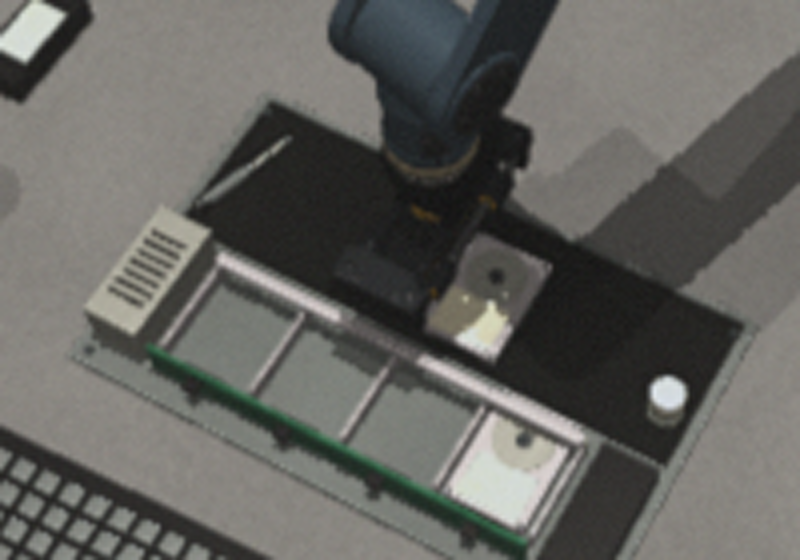

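The drive's +y edge runs from crop (550,265) to (490,358), square with the rack and flat against the fingers.

Run:
```python
from h import *
P=ray(np.array([[550,265],[490,358],[427,327],[497,275]])/4+[199.6,129.6],.021,"scene")[:,:2]
print([rk(p).round(4) for p in P])
# bay b divider centres from rail? dividers at rail: crop px
```

```text
[array([-0.1261,  0.0676]), array([-0.0271,  0.066 ]), array([-0.0271,  0.0078]), array([-0.0967,  0.0339])]
```

>>> jog_arm(
  motion=[0.12, 0, 0, 0, 0, 0, -0.26, 0.12, 0, 0, 0, 0, 0, -0.26, 0, 0, 0, 0, 0, 0, -0.26, -0.4, 0, 0, 0, 0, 0, -0.26, -0.4, 0, 0, 0, 0, 0, -0.26, 0, 0, -0.8, 0, 0, 0, 0, 0, 0, -1, 0, 0, 0, 0, -1, 0, -0.8, 0, 0, 1, 0, -1, 0, -0.8, 0, 0, 1, 0, 0, 0, 0, 0, 0, 0, 0],
)

```text
time: 11.75
position: [0.5348, -0.1688, 0.1634]
tool_rot: [0.768, 0.64, 0.001, 0.004]
ft_force: [0.5, 0.2, 0.3]
grip_width: 0.0436
grip_force: 0.0
```

Run:
```python
from h import *
plan(-.165,.042,.13,0)
t=robot.camera("top");s=robot.camera("scene");cv2.imwrite("pics/t4.png",t);cv2.imwrite("pics/s4.png",s)
a=cv2.resize(t[140:228,255:395],None,fx=4,fy=4,interpolation=cv2.INTER_CUBIC)[:260]
b=cv2.resize(s[150:235,255:395],None,fx=4,fy=4,interpolation=cv2.INTER_CUBIC)
cv2.imwrite("pics/c4.png",np.vstack([a,b]))
```

```text
n 21 tot dyaw -81.72 rack now [-0.0809 -0.1193] 0.1634 t 11.75
[np.float64(0.18), np.float64(-0.13), np.float64(0.04), 0, 0, np.float64(0.97)]
[np.float64(0.17), np.float64(-0.14), np.float64(0.04), 0, 0, np.float64(0.97)]
[np.float64(0.16), np.float64(-0.15), np.float64(0.04), 0, 0, np.float64(0.97)]
[np.float64(0.15), np.float64(-0.16), np.float64(0.04), 0, 0, np.float64(0.97)]
[np.float64(0.14), np.float64(-0.17), np.float64(0.04), 0, 0, np.float64(0.97)]
[np.float64(0.12), np.float64(-0.18), np.float64(0.04), 0, 0, np.float64(0.97)]
[np.float64(0.11), np.float64(-0.19), np.float64(0.04), 0, 0, np.float64(0.97)]
[np.float64(0.1), np.float64(-0.19), np.float64(0.04), 0, 0, np.float64(0.97)]
[np.float64(0.08), np.float64(-0.2), np.float64(0.04), 0, 0, np.float64(0.97)]
[np.float64(0.07), np.float64(-0.2), np.float64(0.04), 0, 0, np.float64(0.97)]
[np.float64(0.06), np.float64(-0.21), np.float64(0.04), 0, 0, np.float64(0.97)]
[np.float64(0.04), np.float64(-0.21), np.float64(0.04), 0, 0, np.float64(0.97)]
[np.float64(0.03), np.float64(-0.21), np.float64(0.04), 0, 0, np.float64(0.97)]
[np.float64(0.01), np.float64(-0.22), np.float64(0.04), 0, 0, np.float64(0.97)]
[np.float64(-0.0), np.float64(-0.22), np.float64(0.04), 0, 0, np.float64(0.97)]
[np.float64(-0.02), np.float64(-0.22), np.float64(0.04), 0, 0, np.float64(0.97)]
[np.float64(-0.03), np.float64(-0.21), np.float64(0.04), 0, 0, np.float64(0.97)]
[np.float64(-0.04), np.float64(-0.21), np.float64(0.04), 0, 0, np.float64(0.97)]
[np.float64(-0.06), np.float64(-0.21), np.float64(0.04), 0, 0, np.float64(0.97)]
[np.float64(-0.07), np.float64(-0.2), np.float64(0.04), 0, 0, np.float64(0.97)]
[np.float64(-0.09), np.float64(-0.2), np.float64(0.04), 0, 0, np.float64(0.97)]
```

View pics/c4.png

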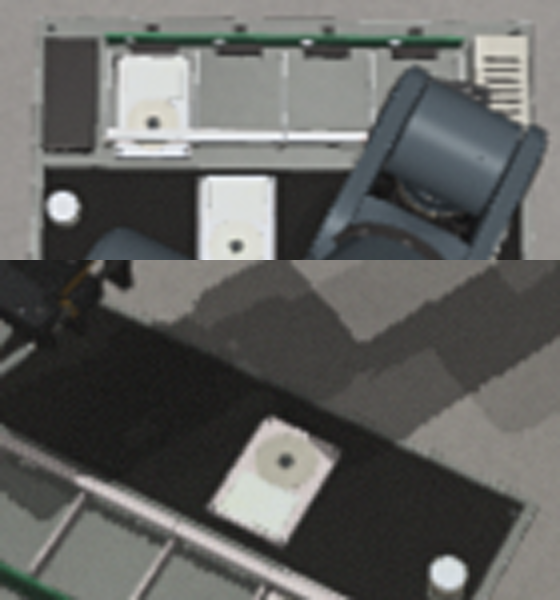

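The drive is fully visible in the scene part, with corners near (270,416), (340,456), (280,545) and (208,507). It is also visible in the top part at columns 198–276. I'll measure it with masks.

Run:
```python
from h import *
t=cv2.imread("pics/t4.png");s=cv2.imread("pics/s4.png")
def rr(P): return rect(np.array([rk(p) for p in P]))
for lo in(90,110,130): print("S",rr(blob(s,.021,lo,(303,186,343,222),"scene")),"T",rr(blob(t,.021,lo,(299,182,329,218))))
# dividers of bay b on the scene/top: rail-height posts
f=lambda a:np.array(a)/4+[254.6,139.6]
print([rk(p).round(4) for p in ray(f([[193,100],[286,100],[374,80]]),.026)[:,:2]])
print([rk(p).round(4) for p in ray(f([[107,135]]),.041)[:,:2]])
```

```text
S (array([-76.3,  43. ]), array([103.8,  73.4]), 0.29) T (array([-78.2,  43.2]), array([103.6,  75.1]), 0.49)
S (array([-76.4,  43.1]), array([102.3,  72. ]), 0.17) T (array([-78.1,  43.2]), array([102.8,  73.7]), 0.16)
S (array([-76.4,  43.1]), array([101. ,  70.7]), 0.1) T (array([-78.2,  43.1]), array([101.6,  72.2]), 0.49)
[array([0.0444, 0.0856]), array([ 0.0451, -0.0031]), array([ 0.0653, -0.087 ])]
[array([0.0067, 0.166 ])]
```

>>> jog_arm(
  motion=[0.18, -0.13, 0.04, 0, 0, 0.97, 0, 0.17, -0.14, 0.04, 0, 0, 0.97, 0, 0.16, -0.15, 0.04, 0, 0, 0.97, 0, 0.15, -0.16, 0.04, 0, 0, 0.97, 0, 0.14, -0.17, 0.04, 0, 0, 0.97, 0, 0.12, -0.18, 0.04, 0, 0, 0.97, 0, 0.11, -0.19, 0.04, 0, 0, 0.97, 0, 0.1, -0.19, 0.04, 0, 0, 0.97, 0, 0.08, -0.2, 0.04, 0, 0, 0.97, 0, 0.07, -0.2, 0.04, 0, 0, 0.97, 0, 0.06, -0.21, 0.04, 0, 0, 0.97, 0, 0.04, -0.21, 0.04, 0, 0, 0.97, 0],
)

```text
time: 13.35
position: [0.486, -0.0682, 0.1399]
tool_rot: [0.958, 0.287, -0.002, -0.001]
ft_force: [0.5, -0.5, -0.0]
grip_width: 0.0433
grip_force: 0.0
```

>>> jog_arm(
  motion=[0.03, -0.21, 0.04, 0, 0, 0.97, 0, 0.01, -0.22, 0.04, 0, 0, 0.97, 0, 0, -0.22, 0.04, 0, 0, 0.97, 0, -0.02, -0.22, 0.04, 0, 0, 0.97, 0, -0.03, -0.21, 0.04, 0, 0, 0.97, 0, -0.04, -0.21, 0.04, 0, 0, 0.97, 0, -0.06, -0.21, 0.04, 0, 0, 0.97, 0, -0.07, -0.2, 0.04, 0, 0, 0.97, 0, -0.09, -0.2, 0.04, 0, 0, 0.97, 0, 0, 0, 0, 0, 0, 0, 0],
)

```text
time: 14.6
position: [0.4516, 0.0017, 0.1259]
tool_rot: [1.0, -0.012, -0.002, -0.001]
ft_force: [0.4, 0.0, 0.1]
grip_width: 0.0438
grip_force: 0.0
```

Run:
```python
from h import *
plan(-.162,.0415,.023,0)
```

```text
n 3 tot dyaw -0.69 rack now [-0.1703  0.048 ] 0.1259 t 14.6
[np.float64(0.07), np.float64(0.05), np.float64(0.86), 0, 0, np.float64(0.06)]
[np.float64(0.07), np.float64(0.05), np.float64(0.86), 0, 0, np.float64(0.06)]
[np.float64(0.07), np.float64(0.05), np.float64(0.86), 0, 0, np.float64(0.06)]
```

>>> jog_arm(
  motion=[0.07, 0.05, 0.86, 0, 0, 0.06, 0, 0.07, 0.05, 0.86, 0, 0, 0.06, 0, 0.07, 0.05, 0.86, 0, 0, 0.06, 0, 0, 0, 0, 0, 0, 0, 0, 0.2, 0, 0, 0, 0, 0, 0, 0.2, 0, 0, 0, 0, 0, 0, 0.2, 0, 0, 0, 0, 0, 0, 0.2, 0, 0, 0, 0, 0, 0, 0.2, 0, 0, 0, 0, 0, 0],
)

```text
time: 15.72
position: [0.5014, -0.0073, 0.024]
tool_rot: [1.0, -0.02, -0.001, -0.0]
ft_force: [-1.8, -0.5, 0.9]
grip_width: 0.0433
grip_force: 1.3
```

Run:
```python
from h import *
plan(-.0175,.0415,.023,0)
```

```text
n 4 tot dyaw 0.18 rack now [-0.1202  0.0408] 0.024 t 15.725
[np.float64(0.64), np.float64(-0.01), np.float64(0.01), 0, 0, np.float64(-0.01)]
[np.float64(0.64), np.float64(-0.01), np.float64(0.01), 0, 0, np.float64(-0.01)]
[np.float64(0.64), np.float64(-0.01), np.float64(0.01), 0, 0, np.float64(-0.01)]
[np.float64(0.64), np.float64(-0.0), np.float64(0.01), 0, 0, np.float64(-0.01)]
```

>>> jog_arm(
  motion=[0.15, 0, 0, 0, 0, 0, 0, 0.15, 0, 0, 0, 0, 0, 0, 0.15, 0, 0, 0, 0, 0, 0, 0.15, 0, 0, 0, 0, 0, 0],
)

```text
time: 16.23
position: [0.526, -0.0085, 0.0237]
tool_rot: [1.0, -0.02, -0.0, -0.0]
ft_force: [-2.0, -0.0, 1.6]
grip_width: 0.0438
grip_force: 1.1
```

>>> jog_arm(
  motion=[0.15, 0, 0, 0, 0, 0, 0, 0.15, 0, 0, 0, 0, 0, 0, 0.15, 0, 0, 0, 0, 0, 0, 0.15, 0, 0, 0, 0, 0, 0],
)

```text
time: 16.73
position: [0.5502, -0.0095, 0.0237]
tool_rot: [1.0, -0.02, 0.0, 0.0]
ft_force: [-1.2, -0.2, 0.2]
grip_width: 0.0434
grip_force: 0.6
```

>>> jog_arm(
  motion=[0.15, 0, 0, 0, 0, 0, 0, 0.15, 0, 0, 0, 0, 0, 0, 0.15, 0, 0, 0, 0, 0, 0, 0.15, 0, 0, 0, 0, 0, 0, 0.15, 0, 0, 0, 0, 0, 0],
)

```text
time: 17.35
position: [0.58, -0.0106, 0.0237]
tool_rot: [1.0, -0.02, -0.0, -0.0]
ft_force: [-0.7, -0.1, -0.6]
grip_width: 0.0436
grip_force: 0.5
```

Run:
```python
from h import *
plan(-.0175,.0415,.023,0)
```

```text
n 1 tot dyaw 0.19 rack now [-0.0415  0.0404] 0.0237 t 17.35
[np.float64(0.6), np.float64(-0.03), np.float64(0.02), 0, 0, np.float64(-0.05)]
```

>>> jog_arm(
  motion=[0.1, 0, 0, 0, 0, 0, 0, 0.1, 0, 0, 0, 0, 0, 0, 0.1, 0, 0, 0, 0, 0, 0, 0.1, 0, 0, 0, 0, 0, 0, 0.05, 0, 0, 0, 0, 0, 0, 0.05, 0, 0, 0, 0, 0, 0],
)

```text
time: 18.1
position: [0.5992, -0.0114, 0.0238]
tool_rot: [1.0, -0.02, -0.001, -0.0]
ft_force: [-2.8, -0.4, 1.0]
grip_width: 0.043
grip_force: 1.2
```

>>> jog_arm(
  motion=[0.04, 0, 0, 0, 0, 0, 0, 0.04, 0, 0, 0, 0, 0, 0],
)

```text
time: 18.35
position: [0.6027, -0.0115, 0.0238]
tool_rot: [1.0, -0.02, -0.0, -0.0]
ft_force: [-2.0, 0.8, 1.3]
grip_width: 0.0432
grip_force: 1.0
```

>>> jog_arm(
  motion=[0.03, 0, 0, 0, 0, 0, 0, 0, 0, 0, 0, 0, 0, 0],
)

```text
time: 18.6
position: [0.6034, -0.0115, 0.0237]
tool_rot: [1.0, -0.02, -0.001, -0.0]
ft_force: [-3.3, 0.3, 3.6]
grip_width: 0.0439
grip_force: 1.8
```

>>> jog_arm(
  motion=[0.03, 0, 0, 0, 0, 0, 0, 0, 0, 0, 0, 0, 0, 0],
)

```text
time: 18.85
position: [0.6034, -0.0115, 0.0237]
tool_rot: [1.0, -0.02, -0.002, -0.0]
ft_force: [-5.4, -0.8, 4.8]
grip_width: 0.0433
grip_force: 2.9
```

>>> jog_arm(
  motion=[0.03, 0, 0, 0, 0, 0, 0, 0, 0, 0, 0, 0, 0, 0],
)

```text
time: 19.1
position: [0.6035, -0.0115, 0.0236]
tool_rot: [1.0, -0.02, -0.003, -0.0]
ft_force: [-7.2, -1.3, 6.8]
grip_width: 0.0434
grip_force: 3.8
```

Position holds while the force rises, so the drive is against the stop. I'll back off, lift, clear the view and check.

>>> jog_arm(
  motion=[-0.3, 0, 0, 0, 0, 0, 0, -0.6, 0, 0, 0, 0, 0, 0, -0.6, 0, -0.5, 0, 0, 0, 0, -0.6, 0, -0.9, 0, 0, 0, 0, 0, 0.8, -0.9, 0, 0, 0, 0, 0, 0.9, -0.9, 0, 0, 0, 0, 0, 0.9, -0.5, 0, 0, 0, 0, 0, 0.9, 0, 0, 0, 0, 0, 0, 0.9, 0, 0, 0, 0, 0, 0, 0.9, 0, 0, 0, 0, 0, 0, 0, 0, 0, 0, 0, 0],
)

```text
time: 20.48
position: [0.5153, -0.2235, 0.1721]
tool_rot: [1.0, -0.022, 0.002, 0.001]
ft_force: [-0.2, 0.3, 0.4]
grip_width: 0.0438
grip_force: 0.0
```

Run:
```python
from h import *
t=robot.camera("top");s=robot.camera("scene")
cv2.imwrite("pics/c5.png",np.vstack([cv2.resize(t[140:228,255:395],None,fx=4,fy=4,interpolation=cv2.INTER_CUBIC)[:300],cv2.resize(s[180:250,255:395],None,fx=4,fy=4,interpolation=cv2.INTER_CUBIC)]))
print(now()[0]["time"],now()[1])
```

```text
20.575 [ 0.514165   -0.22029786  0.17168435]
```

View pics/c5.png

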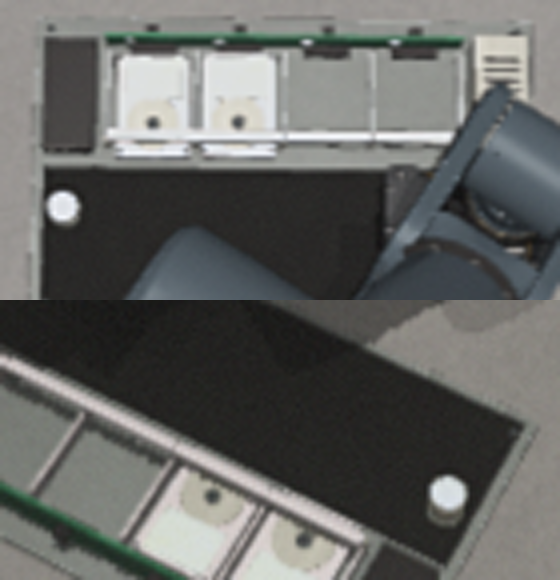

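The loose drive sits in bay_b at crop (238,122), level with the other drive at (152,122). Both outer ends stick out equally at row ~152. It is home and square.

```bash
python3 -c "
from rig import robot
print(robot.hand_in())"
```

```text
the job is handed in; nothing more can be done
None
```

The rail was touched over bays one, two and three from the power-unit end, then the loose drive was pushed home and square into the third bay (bay_b). The last camera check shows it level with the untouched end drive, and the job was handed in at about 20.6 s of the 72 s allowed; no verdict was returned.

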